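# Lid on the glass cup under the shelf

### The job

Put the copper lid on the glass cup that stands in its steel holder under the front edge of the wire shelf, so that the lid's plug is fully down in the mouth and the lid sits level on the rim; the glass stands a little off centre in its holder, so feel for the mouth. Work gently: keep hold of the lid until it is fully home, neither dropping it nor pressing hard on the glass, then let go. Leave the cup where it stands, and do not bump the shelf or disturb the other things.

Things in the scene. Friction and masses are not known exactly. Their poses are not given: they have to be found in the camera images.
- lid: round copper lid lying level on the block, knob up. Origin: centre of its underside; z up its axis. Plug 64.4 mm across, 7 mm high (edge rounded 1 mm); flange 84 mm across, z = 7 to 11 mm; low dome to z = 14 mm; neck 12 mm across to z = 20 mm; upright cylindrical dark wooden knob 20 mm across, z = 20 to 48 mm; 0.11 kg
- lid_knob (a point): point on the lid's axis inside the wooden knob, 36 mm above the lid's underside
- cup: loose round steel holder, 92 mm foot, loop handle along +y (to 70 mm from the axis, 23 to 53 mm high). Origin: centre of its underside. The glass in it is not measured: it stands stiffly, up to 3.5 mm off the holder's axis along each of the holder's x and y. Glass 76 mm across, mouth 68 mm, gilt rim 88 mm high. Lid home: its underside is 81 mm above this origin
- cup_rim (a point): on the holder's axis at the height of the glass's rim, 88 mm above the holder's underside: the centre of the mouth only if the glass stood in the middle of its holder
- riser: fixed dark wire shelf on four legs, 500 mm wide (y), 180 mm deep (x), 12 mm bars with thin wires across, top at 266 mm, open below on all sides; jars on its ends, saucers (110 mm across, 31 mm high) under it near its +y end. Origin: centre of its footprint. Its -x side faces the robot; legs at x = +-90 mm, y = +-250 mm
- riser_front (a point): middle of the shelf's front bar (12 mm thick, running along the shelf's y), its axis 260 mm above the block; the cup's axis is 5 to 15 mm in front (-x) of this bar's axis, so a gripper pointing straight down over the cup would hit the bar
- cezve: small red coffee pot, 86 mm diameter, 70 mm high, with a straight dark handle along its -x reaching 156 mm from its axis and 88 mm high. Origin: centre of its underside. Bystander
- tamper: steel tamper, 58 mm diameter foot, black grip, 82 mm high. Origin: centre of its underside. Bystander
- canister: closed white ceramic canister with a blue lid, 100 mm diameter, 152 mm high. Origin: centre of its underside. Bystander
- grinder: fixed brushed steel grinder, 120 mm diameter, 275 mm high with its knob. Origin: centre of its underside. Bystander
- spoon: wooden spoon about 200 mm long, lying along its x. Bystander
Mind the look-alikes: they are no part of the job. There is more than one size of the lid; the one meant has the size given above.

How it is judged:
On the way, in this order (a step that is already met when the one before it is completed fails the run):
1. the lid is held clear of the block (contact force between the fingers and lid above 0.5 N and height (world z) of lid above 0.02 m), for 0.2 s.
2. the lid is fully home on the cup while the fingers are still on it (horizontal distance between lid and cup below 0.01 m and z of lid in the frame of cup between 0.078 and 0.083 m and angle between the z axis of lid and the z axis of cup, either way round below 0.045 rad and contact force between the fingers and lid above 0.5 N), for 0.1 s.
At the end, for the whole second after the job is handed in: Lid home on the cup: axes within 10 mm (the glass has play) and 2.6 degrees, its underside 78 to 83 mm above the cup's; cup upright within 2.3 degrees, on the block, within 20 mm of its start; cezve, tamper, canister, spoon within 30 mm of theirs; lid and cup released, at rest (horizontal distance between lid and cup below 0.01 m and z of lid in the frame of cup between 0.078 and 0.083 m and angle between the z axis of lid and the z axis of cup, either way round below 0.045 rad and angle between cup's own z axis and vertical below 0.04 rad and height (world z) of cup below 0.01 m and distance of cup from where it was at the start of the episode below 0.02 m and linear speed of each of lid, cup below 0.02 m/s and contact force between the fingers and lid below 0.05 N and distance of each of cezve, tamper, canister, spoon from where it was at the start of the episode below 0.03 m); the robot touches nothing.
It fails at once if the lid is pressed on the glass with more than 35 N (contact force between lid and cup above 35 N).
It fails at once if the lid is dropped: untouched by the fingers, it moves faster than 0.3 m/s (contact force between the fingers and lid below 0.01 N and linear speed of lid above 0.3 m/s).
It fails at once if the cup is pushed more than 20 mm or tipped by more than 15 degrees (distance of cup from where it was at the start of the episode above 0.02 m or angle between cup's own z axis and vertical above 0.26 rad).
It fails at once if the robot bumps the shelf with more than 15 N (contact force between any of the arm, the fingers and riser above 15 N).
It fails at once if the cezve, tamper, canister or spoon is moved more than 30 mm (distance of any of cezve, tamper, canister, spoon from where it was at the start of the episode above 0.03 m).
It also fails if it takes over 64 s, if anything falls off the work surface, if the arm or the gripper's body presses on something with over 40 N, if the wrist force passes 120 N, or if a joint passes its speed limit or range.

### The arm

A 6-joint arm with a two-finger parallel gripper is mounted at the origin on the work surface. World frame = base frame: x ahead of the robot, y to its left, z up, the work surface at z = 0. Lengths are in m, angles in rad, forces in N, time in s.
With the tool pointing down it reaches from about 0.3 to 0.775 m from the base axis. Payload 14.6 kg.
Tool frame: the origin (TCP) lies at the very end of the fingers, on their centre line; the grasp point (between the pads) lies 19 mm behind it; z points along the fingers, x is the direction in which the jaws open and shut, and the axes are right-handed (so a half turn about z gives the same grasp; the last joint's range is limited). The gripper opens to 94 mm and grips with 3 to 60 N. Pads are 16 mm wide; open, the fingers measure 119 mm over their backs; the gripper's body (75 mm by 177 mm) begins 78 mm behind the grasp point.
Start: joints at [-1.177, 0.3, 1.521, -0, 1.321, -0.067], TCP at [0.245, -0.493, 0.205] pointing down, gripper open.
Joint ranges: [-3.03, 3.03], [-0.79, 2.21], [0.23, 2.52], [-1.04, 4.18], [0, 3.07], [-2.55, 2.55]. Speed limits (rad/s): [2.22, 2.22, 2.57, 3.14, 3.14, 3.14].

### API

Orientations are given as [roll, pitch, yaw] about the fixed x, y, z axes, in that order (R = Rz(yaw) Ry(pitch) Rx(roll)).
In Python, from station import ctrl gives the robot as it stands.
- The arm moves only by the shell command python3 -m inch 'ROWS' [FORCE]. ROWS is JSON, one flat list of numbers, 7 for each row, row after row: the shift along the tool's x, y, z in cm, then the turn, a rotation vector about the tool's x, y, z in rad, then the opening, from 0 (shut) to 1 (fully open). In form: [tx, ty, tz, wx, wy, wz, claw, tx, ty, tz, wx, wy, wz, claw, ...]. A call has 1 to 20 rows; each row shifts and turns the commanded pose from where the row before left it, along the tool's axes as they then stand; what a row does not reach is not made up. A row lasts 1/8 s, in which the tool goes at most 62.5 mm and 10.7 degrees, less where a joint would pass 70% of its speed; a pose out of reach is approached as far as the arm can. A call is refused whole if a number of a shift passes 6.25 or a number of a turn 0.188, either way. A call with a gripper value outside its range is refused whole. The fingers move at their own pace and stop on an object; FORCE is the grip in N (left out, the last holds). Time passes only in rows, so rows that do not move let the fingers close. It gives the time, the measured TCP pose, the force and the opening at its end, in the units of the state.
- ctrl.get_obs(): the state, without advancing time (a new reading comes with each control period).
- ctrl.camera(name): name is "scene" or "side" or "wrist"; returns (picture, depth): 384x512x3 uint8, red, green, blue; 384x512 float32, m along the optical axis (not along the pixel's ray), 0 where there is no reading.
- ctrl.camera_params(name): a dict with "vertical_fov" (degrees; the focal length in pixels is half the picture's height over the tangent of half this angle, whatever the lens; pixels are square), "cx", "cy" (the principal point, pixels), "camera_from_world" (4x4, takes a point from world to camera coordinates); the wrist camera has in their place "mount" (4x4, takes a point from camera to tool coordinates, whose origin is the TCP and whose axes are the tool frame's). Camera axes: x right, y down, z forward; pixel columns grow to the right and rows downward; lengths in m; the calibration is good to about 2 mm. A picture is of the moment at which its call begins: read the wrist's pose just before it. camera_params takes no time and is no camera call.
- ctrl.hand_in(): hands the job in, once; it reports no verdict.
Trained networks look in the newest picture that a camera, given by its name, has taken for a name from the list of things; names that differ only in an ending like _2 or _b are one class to them, and where a whole thing is asked for, a point or a joint stands for the part that bears it (a point fixed in the world has none). Each returns a list of dicts, best first, with "score" (0 to 1); they miss things now and then, are a little off and sometimes report something else, mostly with a low value. They report only what shows in the picture. A call takes as long as a camera call. They do not tell look-alikes from the thing itself.
- ctrl.spot_in(camera, label): "bbox" ([centre column, centre row, width, height] in pixels, round what is visible of it).
- ctrl.place_of(camera, label): "centre" ([column, row] in pixels: a listed point, or the origin of a listed thing).
The state is a dict: "time_s": time; "qpos": joint angles; "joint_vel": joint speeds; "tau": joint torques, N m; "ee_pos": TCP position; "eef_rot": TCP orientation; "force": force on the tool from outside, world axes, zero at the start; "moment": the same for the moment, N m; "grip_width": finger opening in m.
Only numpy, scipy, OpenCV 4.12 (cv2) and the standard library are available. Lean on these libraries where they do the work, as an engineer would, in place of code of your own. Each camera call takes 0.05 s, during which the arm holds its last target. There are 200 camera calls.

## Working session

There is one attempt and no reset: what is moved stays moved. The work goes in short steps, Python scripts to look and compute and a shell command to move; the robot and the scene stay as the last step left them, time stands still between calls to the robot, and variables do not carry over. Pictures are saved under pics/ and viewed, about 8 in all and at most 12, crops included, and the job is handed in when it is done.

```bash
ls; mkdir -p pics; cat > h.py <<'E'
import numpy as np, cv2
from scipy.spatial.transform import Rotation as R
from station import ctrl
def tool():
    o=ctrl.get_obs(); T=np.eye(4); T[:3,:3]=R.from_euler('xyz',o['eef_rot']).as_matrix(); T[:3,3]=o['ee_pos']; return T
def cam(name):
    p=ctrl.camera_params(name)
    T=tool()@np.array(p['mount']) if 'mount' in p else np.linalg.inv(np.array(p['camera_from_world']))
    f=192/np.tan(np.radians(p['vertical_fov'])/2)
    return T,f,p['cx'],p['cy']
def world(c,u,v,d):
    T,f,cx,cy=c
    return T[:3,:3]@np.array([(u-cx)/f*d,(v-cy)/f*d,d])+T[:3,3]
def proj(c,P):
    T,f,cx,cy=c; q=T[:3,:3].T@(np.array(P)-T[:3,3]); return q[0]/q[2]*f+cx,q[1]/q[2]*f+cy
def atz(c,u,v,z):
    T,f,cx,cy=c; r=T[:3,:3]@np.array([(u-cx)/f,(v-cy)/f,1]); return T[:3,3]+r*(z-T[2,3])/r[2]
def cloud(c,D):
    T,f,cx,cy=c; v,u=np.indices(D.shape); P=np.stack([(u-cx)/f*D,(v-cy)/f*D,D],-1)
    return P@T[:3,:3].T+T[:3,3]
E
python3 - <<'E'
from h import *
ims=[]
for n in ['scene','side']:
    c=cam(n); im,D=ctrl.camera(n); np.savez(f'{n}0.npz',im=im,D=D); ims.append(im)
    print(n,c[0][:3,3].round(3))
    for l in ['lid','lid_knob','cup','cup_rim','riser_front','cezve','tamper','canister','spoon']:
        r=ctrl.place_of(n,l)
        print(l,[(np.round(x['centre']).tolist(),round(x['score'],2),world(c,*x['centre'],D[int(np.clip(x['centre'][1],0,383)),int(np.clip(x['centre'][0],0,511))]).round(3).tolist()) for x in r[:4]])
cv2.imwrite('pics/a.png',cv2.resize(np.hstack(ims),(800,300))[:,:,::-1])
cv2.imwrite('pics/scene.png',cv2.resize(ims[0],(800,600))[:,:,::-1])
print(ctrl.get_obs())
E
```

```text
pics
scene [ 1.025 -0.29   1.017]
lid [([312.0, 158.0], 0.63, [0.389, 0.294, 0.011]), ([325.0, 186.0], 0.61, [0.645, 0.122, 0.266]), ([112.0, 215.0], 0.42, [0.274, -0.42, 0.001])]
lid_knob [([317.0, 150.0], 0.76, [0.361, 0.333, 0.005]), ([363.0, 204.0], 0.44, [0.749, 0.154, 0.299])]
cup [([260.0, 256.0], 0.81, [0.733, -0.119, 0.262])]
cup_rim [([262.0, 242.0], 0.67, [0.605, -0.038, 0.024])]
riser_front [([277.0, 212.0], 0.8, [0.651, -0.026, 0.264])]
cezve [([183.0, 251.0], 0.63, [0.638, -0.269, 0.264])]
tamper [([236.0, 208.0], 0.84, [0.457, -0.053, 0.03])]
canister [([118.0, 306.0], 0.57, [0.631, -0.46, 0.129])]
spoon [([111.0, 217.0], 0.78, [0.28, -0.424, 0.003])]
side [0.08  0.777 1.254]
lid [([225.0, 278.0], 0.74, [0.503, 0.278, 0.007]), ([186.0, 266.0], 0.67, [0.635, 0.313, 0.026]), ([251.0, 300.0], 0.58, [0.387, 0.307, 0.007])]
lid_knob [([221.0, 273.0], 0.85, [0.511, 0.283, 0.04]), ([252.0, 296.0], 0.8, [0.383, 0.306, 0.041]), ([185.0, 264.0], 0.66, [0.635, 0.313, 0.038])]
cup [([243.0, 194.0], 0.88, [0.606, -0.023, 0.065])]
cup_rim [([243.0, 180.0], 0.71, [0.641, -0.084, 0.05
[... 242 characters left out ...]
135.0], 0.77, [0.567, -0.417, 0.051])]
spoon []
{'time_s': 1.0, 'qpos': array([-1.17660017e+00,  2.99896044e-01,  1.52100753e+00, -2.17973635e-05,
        1.32071604e+00, -6.65980394e-02]), 'joint_vel': array([ 0.00162982,  0.00212797, -0.00184538,  0.00112461,  0.00029951,
       -0.00020063]), 'tau': array([ 1.64399866e-03, -5.31657672e+01, -3.52915227e+01,  7.09672482e-02,
        2.13678199e-02, -1.23387406e-05]), 'ee_pos': array([ 0.24454921, -0.49262188,  0.20544456]), 'eef_rot': array([ 3.14157338e+00,  2.83067068e-05, -1.10999674e+00]), 'force': array([ 0.5163764 , -0.71733704,  0.19997297]), 'moment': array([ 0.03992843, -0.03364635, -0.00808617]), 'grip_width': 0.09441644010605688}
```

View pics/scene.png

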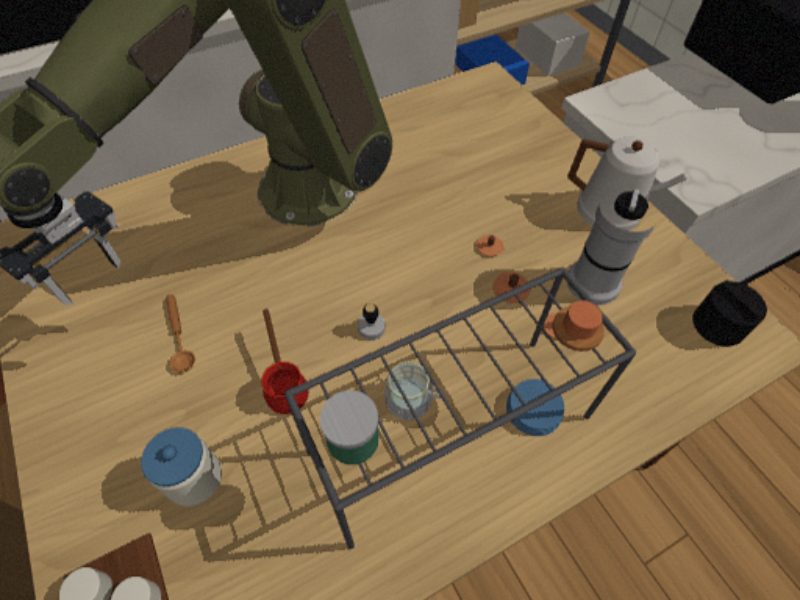

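View pics/a.png

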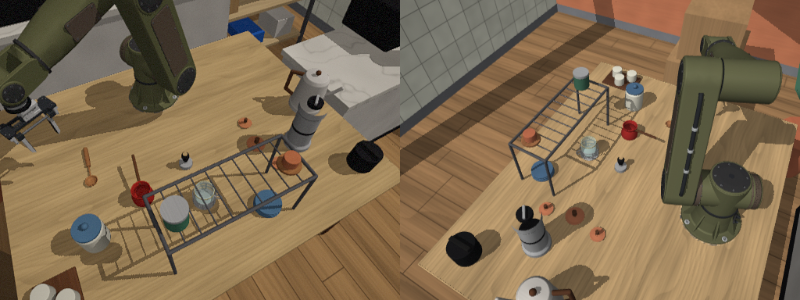

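The side view shows three lid-like things: A (186,266), B (225,278) and C (251,300). I'll measure their flanges and look at an enlarged crop.

```bash
python3 - <<'E'
from h import *
for n in ['side','scene']:
    c=cam(n); z=np.load(n+'0.npz'); im,D=z['im'],z['D']; W=cloud(c,D)
    for nm,x,y in [('A',.635,.313),('B',.503,.278),('C',.383,.306)]:
        hsv=cv2.cvtColor(im,cv2.COLOR_RGB2HSV)
        m=(np.hypot(W[...,0]-x,W[...,1]-y)<.07)&(D>0)
        m1=m&(W[...,2]>.005)&(W[...,2]<.017); m2=m&(W[...,2]>.025)&(W[...,2]<.06)
        for t,mm in (('fl',m1),('knob',m2)):
            P=W[mm]
            if len(P)>5:
                ext=[np.ptp(P[:,:2]@[np.cos(a),np.sin(a)])*1e3 for a in np.radians([0,45,90,135])]
                print(n,nm,t,len(P),P.mean(0).round(3),((P.max(0)+P.min(0))/2).round(3),np.round(ext),'zmax',P[:,2].max().round(3),im[mm].mean(0).round())
im=np.load('side0.npz')['im'][245:325,150:290]
im2=np.load('scene0.npz')['im'][135:235,250:400]
cv2.imwrite('pics/b.png',np.vstack([cv2.resize(im,(560,320),interpolation=2),cv2.resize(im2,(560,280),interpolation=2)])[:,:,::-1])
c=cam('side');cs=cam('scene')
# cup from two views
def tri(a,b):
    A=[];B=[]
    for c,uv in(a,b):
        T,f,cx,cy=c; d=T[:3,:3]@[(uv[0]-cx)/f,(uv[1]-cy)/f,1]; d/=np.linalg.norm(d); M=np.eye(3)-np.outer(d,d); A.append(M);B.append(M@T[:3,3])
    return np.linalg.solve(sum(A),sum(B)).round(3)
print('cup',tri((cs,(260,256)),(c,(243,194))),'rim',tri((cs,(262,242)),(c,(243,180))),'front',tri((cs,(277,212)),(c,(230,154))))
for l,p,q in [('cezve',(183,251),(294,174)),('tamper',(236,208),(282,216)),('can',(118,306),(298,135))]: print(l,tri((cs,p),(c,q)))
E
```

```text
side A fl 224 [0.635 0.308 0.009] [0.637 0.306 0.011] [128. 114. 123. 126.] zmax 0.016 [170. 108.  77.]
side A knob 21 [0.636 0.309 0.035] [0.638 0.308 0.033] [16. 13. 14. 15.] zmax 0.04 [77. 49. 34.]
side B fl 400 [0.507 0.28  0.011] [0.509 0.277 0.011] [122.  99.  99. 123.] zmax 0.017 [110.  69.  49.]
side B knob 40 [0.507 0.28  0.043] [0.508 0.28  0.038] [19. 19. 18. 21.] zmax 0.051 [49. 32. 22.]
side C fl 275 [0.383 0.304 0.009] [0.384 0.304 0.011] [134. 112. 129. 126.] zmax 0.017 [170. 109.  77.]
side C knob 28 [0.382 0.305 0.035] [0.383 0.304 0.034] [13. 14. 16. 16.] zmax 0.043 [83. 53. 37.]
scene A fl 81 [0.625 0.293 0.009] [0.622 0.309 0.01 ] [105.  76. 101. 120.] zmax 0.015 [148.  96.  63.]
scene B fl 241 [0.505 0.273 0.012] [0.504 0.276 0.011] [130. 132. 122. 129.] zmax 0.017 [108.  69.  45.]
scene B knob 45 [0.51  0.273 0.043] [0.508 0.275 0.038] [21. 19. 19. 20.] zmax 0.051 [52. 31. 19.]
scene C fl 199 [0.385 0.3   0.01 ] [0.381 0.303 0.011] [128. 129. 118. 127.] zmax 0.016 [154. 102.  67.]
scene C knob 24 [0.384 0.301 0.034] [0.384 0.302 0.033] [13. 15. 18. 16.] zmax 0.041 [78. 50. 33.]
cup [ 0.632 -0.061  0.003] rim [ 0.629 -0.057  0.092] front [ 0.647 -0.023  0.255]
cezve [ 0.503 -0.26  -0.006]
tamper [ 0.447 -0.045  0.002]
can [ 0.582 -0.479 -0.   ]
```

View pics/b.png

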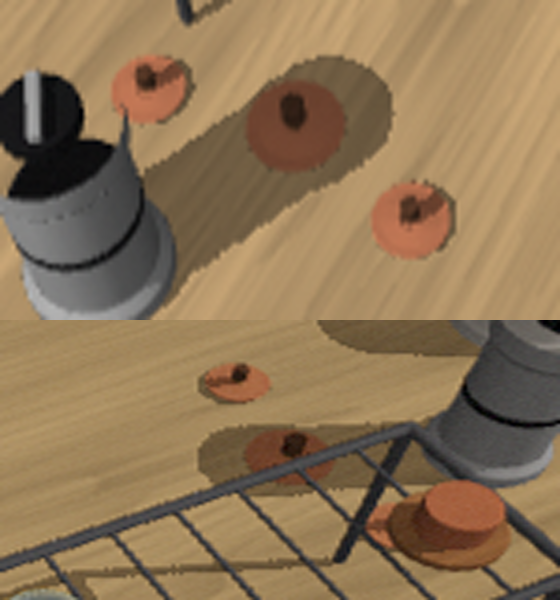

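B is the one: knob top at about 49 mm, knob 20 mm across, and the widest flange. A and C have 15 mm knobs topping out at about 41 mm and visibly smaller flanges. Next I'll find the shelf yaw and the grinder's position.

```bash
python3 - <<'E'
from h import *
for n in ['side','scene']:
    c=cam(n); z=np.load(n+'0.npz'); im,D=z['im'],z['D']; W=cloud(c,D)
    m=(W[...,2]>.25)&(W[...,2]<.272)&(D>0)&(W[...,0]>.45)&(W[...,0]<1)&(abs(W[...,1])<.5)&(im.max(-1)<110)
    P=W[m][:,:2].astype(np.float32); r=cv2.minAreaRect(P); print(n,len(P),r, cv2.boxPoints(r).round(3).tolist())
    # front bar: per-y min x
    pts=[]
    for y in np.arange(-.2,.2,.01):
        q=P[(P[:,1]>y)&(P[:,1]<y+.01)]
        if len(q)>3: pts.append((np.percentile(q[:,0],3),y+.005))
    pts=np.array(pts); k=np.polyfit(pts[:,1],pts[:,0],1); print('front edge x = %.4f*y + %.4f'%tuple(k), np.abs(np.polyval(k,pts[:,1])-pts[:,0]).max())
    g=(W[...,2]>.1)&(W[...,2]<.28)&(np.hypot(W[...,0]-.53,W[...,1]-.42)<.12)
    P=W[g]; print('grinder',len(P),P.min(0).round(3),P.max(0).round(3))
    g=(W[...,2]>.265)&(W[...,2]<.4)&(W[...,0]>.5)&(abs(W[...,1])<.35)&(D>0); P=W[g]; print('jars',P.min(0).round(3),P.max(0).round(3))
E
```

```text
side 1705 ((0.7183995246887207, 0.11154761910438538), (0.2530810832977295, 0.7690335512161255), 6.601279258728027) [[0.5479999780654907, 0.4790000021457672], [0.6370000243186951, -0.2849999964237213], [0.8880000114440918, -0.25600001215934753], [0.800000011920929, 0.5080000162124634]]
front edge x = 0.0160*y + 0.6400 0.0020142105741759453
grinder 1364 [0.526 0.401 0.1  ] [0.632 0.509 0.276]
jars [ 0.633 -0.269  0.265] [0.832 0.238 0.354]
scene 3946 ((0.72024005651474, 0.10497152805328369), (0.2553885877132416, 0.7801671028137207), 6.518823623657227) [[0.5490000247955322, 0.4779999852180481], [0.6380000114440918, -0.296999990940094], [0.890999972820282, -0.2680000066757202], [0.8029999732971191, 0.5070000290870667]]
front edge x = 0.0116*y + 0.6436 0.002555620312467588
grinder 1335 [0.538 0.394 0.1  ] [0.639 0.481 0.275]
jars [ 0.636 -0.275  0.265] [0.833 0.236 0.353]
```

```bash
cat >> h.py <<'E'
from scipy.linalg import logm,expm
def pose(grasp,head,tilt,s=1,back=.019):
    "grasp point, heading (rad), tilt from vertical, s: sign of tool x along left-tangential"
    h=np.array([np.cos(head),np.sin(head),0]); z=h*np.sin(tilt)-np.array([0,0,np.cos(tilt)])
    x=s*np.array([-h[1],h[0],0]); T=np.eye(4); T[:3,:3]=np.c_[x,np.cross(z,x),z]; T[:3,3]=np.array(grasp)+back*z; return T
def rows(T0,T1,n=None):
    L=np.real(logm(np.linalg.inv(T0)@T1))
    for k in range(1,60):
        S=expm(L/k); w=R.from_matrix(S[:3,:3]).as_rotvec()
        if n and k<n: continue
        if abs(S[:3,3]).max()<.062 and np.linalg.norm(w)<.18 and np.linalg.norm(S[:3,3])<.061: break
    print(k,'rows of',(S[:3,3]*100).round(2).tolist()+w.round(4).tolist(),'via',[(T0@expm(L*a))[:3,3].round(3).tolist() for a in (.25,.5,.75,1)])
    return T1
E
python3 - <<'E'
from h import *
p=ctrl.camera_params('wrist'); print(np.round(p['mount'],3),p['vertical_fov'])
for s in (1,-1):
    T=rows(tool(),pose([.42,-.06,.24],-.09,.8,s)); rows(T,pose([.508,.278,.14],.5,.8,s))
    T=rows(tool(),pose([.40,-.2,.3],-.46,.2,s));rows(T,pose([.42,-.06,.24],-.09,.8,s))
E
```

```text
[[ 1.    -0.     0.    -0.   ]
 [-0.     0.963  0.269 -0.078]
 [-0.    -0.269  0.963 -0.181]
 [ 0.     0.     0.     1.   ]] 66.76719207707688
15 rows of [2.01, -3.56, -1.11, -0.0192, 0.068, -0.1608] via [[0.392, -0.464, 0.248], [0.493, -0.347, 0.277], [0.507, -0.192, 0.272], [0.434, -0.061, 0.227]]
7 rows of [4.74, 0.4, 2.46, -0.0, 0.0605, -0.0587] via [[0.474, 0.019, 0.202], [0.502, 0.105, 0.177], [0.518, 0.194, 0.152], [0.52, 0.285, 0.127]]
13 rows of [1.32, -2.83, -0.8, -0.0085, 0.0171, -0.1701] via [[0.343, -0.471, 0.231], [0.414, -0.399, 0.253], [0.437, -0.299, 0.271], [0.403, -0.202, 0.281]]
4 rows of [3.54, -0.96, 1.15, -0.1483, 0.045, -0.0824] via [[0.413, -0.167, 0.268], [0.421, -0.132, 0.255], [0.428, -0.096, 0.241], [0.434, -0.061, 0.227]]
8 rows of [-4.77, -3.55, 0.81, 0.0974, 0.0275, 0.0651] via [[0.27, -0.376, 0.192], [0.313, -0.264, 0.189], [0.368, -0.158, 0.2], [0.434, -0.061, 0.227]]
7 rows of [-4.74, -0.4, 2.46, 0.0, -0.0605, -0.0587] via [[0.474, 0.019, 0.202], [0.502, 0.105, 0.177], [0.518, 0.194, 0.152], [0.52, 0.285, 0.127]]
6 rows of [-4.75, -3.22, -1.08, 0.0309, 0.0153, 0.1529] via [[0.259, -0.408, 0.222], [0.292, -0.329, 0.239], [0.341, -0.259, 0.259], [0.403, -0.202, 0.281]]
4 rows of [-3.54, 0.96, 1.15, 0.1483, -0.045, -0.0824] via [[0.413, -0.167, 0.268], [0.421, -0.132, 0.255], [0.428, -0.096, 0.241], [0.434, -0.061, 0.227]]
```

```bash
python3 -m inch '[-4.77,-3.55,0.81,0.0974,0.0275,0.0651,0.6,-4.77,-3.55,0.81,0.0974,0.0275,0.0651,0.6,-4.77,-3.55,0.81,0.0974,0.0275,0.0651,0.6,-4.77,-3.55,0.81,0.0974,0.0275,0.0651,0.6,-4.77,-3.55,0.81,0.0974,0.0275,0.0651,0.6,-4.77,-3.55,0.81,0.0974,0.0275,0.0651,0.6,-4.77,-3.55,0.81,0.0974,0.0275,0.0651,0.6,-4.77,-3.55,0.81,0.0974,0.0275,0.0651,0.6,0,0,0,0,0,0,0.6,0,0,0,0,0,0,0.6]' 30
python3 - <<'E'
from h import *
print(ctrl.get_obs()['qpos'].round(3))
c=cam('wrist'); im,D=ctrl.camera('wrist'); np.savez('w1.npz',im=im,D=D,T=c[0]); cv2.imwrite('pics/w1.png',im[:,:,::-1])
for l in ['cup','cup_rim','riser_front']:
    print(l,[(np.round(x['centre']).tolist(),round(x['score'],2)) for x in ctrl.place_of('wrist',l)])
r=ctrl.place_of('wrist','cup_rim')
if r: print(atz(c,*r[0]['centre'],.088))
r=ctrl.place_of('wrist','riser_front')
if r: print(atz(c,*r[0]['centre'],.26))
r=ctrl.place_of('wrist','cup')
if r: print(atz(c,*r[0]['centre'],0))
print('T',c[1:])
E
```

```text
time_s: 2.25
ee_pos: [0.4246, -0.0758, 0.2215]
eef_rot: [-2.374, -0.013, -1.647]
force: [0.6, -0.9, -1.0]
grip_width: 0.0564
[-0.394 -0.392  2.325  0.443  0.506  0.936]
cup [([227.0, 162.0], 0.89)]
cup_rim [([225.0, 129.0], 0.89)]
riser_front []
[ 0.62555215 -0.05572793  0.088     ]
[ 0.6304414  -0.05338863  0.        ]
T (np.float64(291.3647653524397), 251.82879306704768, 189.6918402913362)
```

View pics/w1.png

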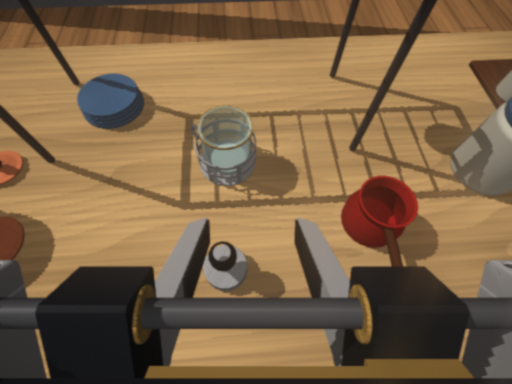

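The mouth ellipse is clear at (225,129). I'll take one closer look and then go to the lid.

```bash
python3 -m inch '[-0.9,-2.2,2.2,0,0,0,0.6,-0.9,-2.2,2.2,0,0,0,0.6,0,-2.2,2.2,0,0,0,0.6,0,0,0,0,0,0,0.6,0,0,0,0,0,0,0.6,0,0,0,0,0,0,0.6]'
python3 - <<'E'
from h import *
print(ctrl.get_obs()['qpos'].round(3),ctrl.get_obs()['joint_vel'].round(3))
c=cam('wrist'); im,D=ctrl.camera('wrist'); np.savez('w2.npz',im=im,D=D,T=c[0])
for l in ['cup','cup_rim']:
    r=ctrl.place_of('wrist',l); print(l,r, [atz(c,*x['centre'],.088 if 'rim' in l else 0).round(4) for x in r])
u,v=ctrl.place_of('wrist','cup_rim')[0]['centre']; u,v=int(u),int(v)
print(u,v)
v0=max(0,v-45)
cr=im[v0:v0+120,u-75:u+75]; cv2.imwrite('pics/w2.png',cv2.resize(cr,(750,600),interpolation=cv2.INTER_CUBIC)[:,:,::-1]); print('crop origin',u-75,v0)
E
```

```text
time_s: 3.35
ee_pos: [0.5186, -0.0652, 0.2198]
eef_rot: [-2.373, -0.012, -1.649]
force: [-0.8, 0.1, -1.6]
grip_width: 0.0565
[-0.254 -0.129  2.14   0.305  0.386  1.152] [ 0.001 -0.    -0.005 -0.002 -0.003  0.002]
cup [{'centre': [239.3, 210.4], 'score': 0.8}] [array([ 0.6339, -0.0577,  0.    ])]
cup_rim [{'centre': [233.9, 181.9], 'score': 0.89}] [array([ 0.6335, -0.0532,  0.088 ])]
233 181
crop origin 158 136
```

View pics/w2.png

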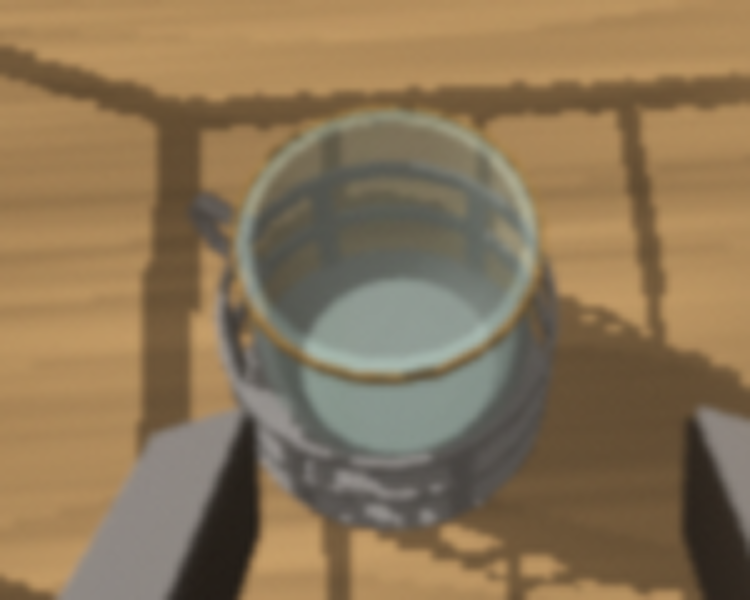

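Rim outer edge in the crop: left 237, right 541, top 106, bottom 381. I'll fit a 76 mm circle to that and do the same with the first view as a second measurement.

```bash
python3 - <<'E'
from h import *
from scipy.optimize import least_squares
a=np.linspace(0,2*np.pi,721)
def ext(c,p,r=.038):
    q=np.array([proj(c,(p[0]+r*np.cos(t),p[1]+r*np.sin(t),p[2])) for t in a]); return np.array([q[:,0].min(),q[:,0].max(),q[:,1].min(),q[:,1].max()])
z=np.load('w2.npz'); p=ctrl.camera_params('wrist'); c=(z['T'],291.36476,p['cx'],p['cy'])
obs=np.array([158+237/5,158+541/5,136+106/5,136+381/5])-.4
s=least_squares(lambda p:ext(c,p)-obs,[.633,-.053,.088]); print('free z',s.x.round(4),s.fun.round(2))
s=least_squares(lambda p:ext(c,[*p,.088])-obs,[.633,-.053]); print('z .088',s.x.round(4),s.fun.round(2))
T=tool(); rows(T,pose([.508,.278,.16],.5,.75,-1)); T=pose([.508,.278,.16],.5,.75,-1)
rows(T,pose([.508,.278,.042],.5,.75,-1))
E
```

```text
free z [ 0.629  -0.0551  0.093 ] [-0.53  0.54  0.65 -0.59]
z .088 [ 0.6317 -0.055 ] [-0.05  0.05  1.13 -0.94]
6 rows of [-5.83, 0.12, 1.52, -0.0024, -0.0677, -0.0685] via [[0.538, 0.021, 0.201], [0.545, 0.109, 0.183], [0.538, 0.198, 0.164], [0.519, 0.284, 0.146]]
2 rows of [0.0, 4.02, 4.32, 0.0, 0.0, -0.0] via [[0.519, 0.284, 0.117], [0.519, 0.284, 0.087], [0.519, 0.284, 0.058], [0.519, 0.284, 0.028]]
```

```bash
python3 -m inch '[-5.83,0.12,1.52,-0.0024,-0.0677,-0.0685,0.6,-5.83,0.12,1.52,-0.0024,-0.0677,-0.0685,0.6,-5.83,0.12,1.52,-0.0024,-0.0677,-0.0685,0.6,-5.83,0.12,1.52,-0.0024,-0.0677,-0.0685,0.6,-5.83,0.12,1.52,-0.0024,-0.0677,-0.0685,0.6,-5.83,0.12,1.52,-0.0024,-0.0677,-0.0685,0.6,0,0,0,0,0,0,0.6,0,0,0,0,0,0,0.6,0,0,0,0,0,0,0.6]'
python3 - <<'E'
from h import *
print(ctrl.get_obs()['qpos'].round(3))
c=cam('wrist'); im,D=ctrl.camera('wrist'); np.savez('w3.npz',im=im,D=D,T=c[0])
W=cloud(c,D)
m=(np.hypot(W[...,0]-.508,W[...,1]-.278)<.07)&(W[...,2]>.025)&(W[...,2]<.056); P=W[m]
print('knob',len(P),P.mean(0).round(4),((P.max(0)+P.min(0))/2).round(4),np.ptp(P,0).round(4),P[:,2].max())
t=P[P[:,2]>np.percentile(P[:,2],97)-.003]; print('top',len(t),((t.max(0)+t.min(0))/2).round(4),np.ptp(t,0).round(4))
m=(np.hypot(W[...,0]-.508,W[...,1]-.278)<.08)&(W[...,2]>.008)&(W[...,2]<.015); P=W[m]; print('flange',((P.max(0)+P.min(0))/2).round(4),np.ptp(P,0).round(4))
for l in ['lid_knob']:
    r=ctrl.place_of('wrist',l); print(l,[(x['centre'],x['score'],atz(c,*x['centre'],.036).round(4)) for x in r])
cv2.imwrite('pics/w3.png',im[:,:,::-1])
for x,y in [(.508,.278)]: print(proj(c,(x,y,.048)),proj(c,(x,y,.02)))
E
```

```text
time_s: 4.68
ee_pos: [0.5197, 0.2832, 0.1463]
eef_rot: [-2.391, 0.0, -1.072]
force: [-0.9, -0.2, 0.7]
grip_width: 0.0562
[0.409 0.159 2.039 0.305 0.205 1.206]
knob 406 [0.5074 0.2775 0.0477] [0.5088 0.2782 0.0391] [0.0201 0.0198 0.0263] 0.05226876792878188
top 335 [0.5086 0.2781 0.0502] [0.0189 0.0191 0.0042]
flange [0.5147 0.279  0.0127] [0.0714 0.0821 0.0045]
lid_knob [([249.5, 280.2], 0.63, array([0.5076, 0.2796, 0.036 ])), ([281.8, 170.5], 0.59, array([0.6366, 0.3067, 0.036 ]))]
(np.float64(251.10101533311146), np.float64(278.33311505214346)) (np.float64(251.16133257660496), np.float64(283.4566799179128))
```

View pics/w3.png

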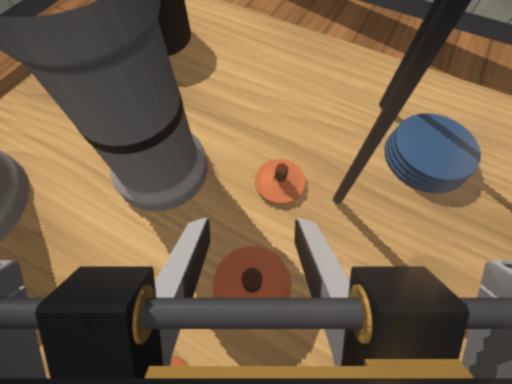

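Knob is centred between the fingers at (251,280), at (0.5086, 0.278), as expected. Descending and gripping.

```bash
python3 -m inch '[0,2.73,2.93,0,0,0,0.6,0,2.73,2.93,0,0,0,0.6,0,1.73,1.93,0,0,0,0.6,0,0.99,0.99,0,0,0,0.6,0,0,0,0,0,0,0.6,0,0,0,0,0,0,0.6]'
python3 -m inch '[0,0,0,0,0,0,0.1,0,0,0,0,0,0,0,0,0,0,0,0,0,0,0,0,0,0,0,0,0,0,0,0,0,0,0,0,0,0,0,0,0,0,0]' 25
```

```text
time_s: 5.52
ee_pos: [0.5184, 0.2904, 0.0798]
eef_rot: [-2.384, 0.016, -1.055]
force: [0.7, 0.4, 0.2]
grip_width: 0.0562
time_s: 6.28
ee_pos: [0.5181, 0.2906, 0.0793]
eef_rot: [-2.385, 0.016, -1.055]
force: [0.1, -1.0, -0.9]
grip_width: 0.0014
```

```bash
python3 - <<'E'
from h import *
o=ctrl.get_obs(); print(o['qpos'].round(3),o['tau'].round(1)); T=tool()
rows(T,pose([.5086,.278,.10],.5,.75,-1))
E
```

```text
[0.411 0.3   2.074 1.399 0.085 0.107] [  0.  -43.2 -25.3   0.2  -0.1   0. ]
1 rows of [0.64, -0.36, -0.61, -0.0066, 0.0226, 0.0009] via [[0.519, 0.289, 0.081], [0.519, 0.287, 0.083], [0.52, 0.286, 0.084], [0.52, 0.284, 0.086]]
```

The wrist reached its singularity: joint 5 at about 0, with the tool in line with the forearm. The fingers closed on air above the knob and nothing was touched. The lid is round, so I'll approach with the tool headed further left, which moves joint 5 away from zero.

```bash
python3 - <<'E'
from h import *
T=rows(tool(),pose([.5086,.278,.12],1.0,.65,-1),6); rows(T,pose([.5086,.278,.041],1.0,.65,-1),3)
E
```

```text
6 rows of [0.0, -0.22, -0.37, -0.0181, -0.0502, -0.0632] via [[0.517, 0.29, 0.086], [0.516, 0.289, 0.092], [0.515, 0.288, 0.098], [0.515, 0.288, 0.105]]
3 rows of [-0.0, 1.59, 2.1, -0.0, 0.0, 0.0] via [[0.515, 0.288, 0.085], [0.515, 0.288, 0.065], [0.515, 0.288, 0.046], [0.515, 0.288, 0.026]]
```

```bash
python3 -m inch '[0,-0.22,-0.37,-0.0181,-0.0502,-0.0632,0.6,0,-0.22,-0.37,-0.0181,-0.0502,-0.0632,0.6,0,-0.22,-0.37,-0.0181,-0.0502,-0.0632,0.6,0,-0.22,-0.37,-0.0181,-0.0502,-0.0632,0.6,0,-0.22,-0.37,-0.0181,-0.0502,-0.0632,0.6,0,-0.22,-0.37,-0.0181,-0.0502,-0.0632,0.6,0,0,0,0,0,0,0.6,0,0,0,0,0,0,0.6]'; python3 - <<'E'
from h import *
o=ctrl.get_obs(); print(o['qpos'].round(3)); T=tool()
rows(T,pose([.5086,.278,.041],1.0,.65,-1),4)
c=cam('wrist'); im,D=ctrl.camera('wrist'); W=cloud(c,D)
m=(np.hypot(W[...,0]-.508,W[...,1]-.278)<.03)&(W[...,2]>.042)&(W[...,2]<.056); P=W[m]
print('knob top',len(P),((P.max(0)+P.min(0))/2).round(4),np.ptp(P,0).round(4))
E
```

```text
time_s: 7.28
ee_pos: [0.5145, 0.2876, 0.1043]
eef_rot: [-2.492, 0.0, -0.573]
force: [0.4, -0.1, -0.4]
grip_width: 0.0564
[0.257 0.293 1.941 0.858 0.571 0.169]
4 rows of [0.01, 1.18, 1.56, 0.0, -0.0002, -0.0004] via [[0.515, 0.288, 0.085], [0.515, 0.288, 0.065], [0.515, 0.288, 0.045], [0.515, 0.288, 0.026]]
knob top 446 [0.5086 0.2779 0.0468] [0.0195 0.0192 0.0093]
```

The pose is now good and the knob is confirmed at (0.5086, 0.278). Descending.

```bash
python3 -m inch '[0,1.19,1.57,0,0,0,0.6,0,1.19,1.57,0,0,0,0.6,0,1.19,1.57,0,0,0,0.6,0,0.8,1.04,0,0,0,0.6,0,0.36,0.48,0,0,0,0.6,0,0,0,0,0,0,0.6,0,0,0,0,0,0,0.6]'; python3 -c "
from h import *
print(ctrl.get_obs()['qpos'].round(3))"
```

```text
time_s: 8.2
ee_pos: [0.5149, 0.2878, 0.027]
eef_rot: [-2.491, -0.0, -0.571]
force: [-0.2, -0.2, 0.6]
grip_width: 0.0562
[ 0.257  0.447  1.967  1.124  0.471 -0.138]
```

```bash
python3 -m inch '[0,0,0,0,0,0,0.3,0,0,0,0,0,0,0.2,0,0,0,0,0,0,0.1,0,0,0,0,0,0,0,0,0,0,0,0,0,0,0,0,0,0,0,0,0,0,0,0,0,0,0,0]' 25; python3 - <<'E'
from h import *
T=tool(); T1=T.copy(); T1[2,3]+=.09; rows(T,T1,4)
g=(T[:3,3]-.019*T[:3,2]); print(g)
E
```

```text
time_s: 9.07
ee_pos: [0.5148, 0.2877, 0.0265]
eef_rot: [-2.492, -0.0, -0.571]
force: [0.6, -0.4, 0.5]
grip_width: 0.0199
4 rows of [0.0, -1.36, -1.79, -0.0, 0.0, -0.0] via [[0.515, 0.288, 0.049], [0.515, 0.288, 0.072], [0.515, 0.288, 0.094], [0.515, 0.288, 0.117]]
[0.5085997  0.27798764 0.04166788]
```

```bash
python3 - <<'E'
from h import *
T=tool(); L=np.eye(4); L[:3,3]=[.5086,.278,0]; np.save('lid_in_tool.npy',np.linalg.inv(T)@L)
E
python3 -m inch '[0,-0.7,-0.9,0,0,0,0,0,-1.36,-1.8,0,0,0,0,0,-1.36,-1.8,0,0,0,0,0,-1.36,-1.8,0,0,0,0,0,-1.36,-1.8,0,0,0,0,0,-0.7,-0.9,0,0,0,0,0,0,0,0,0,0,0,0,0,0,0,0,0,0]'
cat >> h.py <<'E'
def lidpose(x,y,z,head,tilt=.65):
    L=np.load('lid_in_tool.npy'); T=pose([0,0,0],head,tilt,-1); T[:3,3]=0
    T[:3,3]=np.array([x,y,z])-(T@L)[:3,3]; return T
def lidnow():
    return tool()@np.load('lid_in_tool.npy')
E
python3 - <<'E'
from h import *
print(ctrl.get_obs()['qpos'].round(3)); L=lidnow(); print(L[:3,3],L[:3,2])
T=rows(tool(),lidpose(.54,-.055,.125,0),9); rows(T,lidpose(.6315,-.055,.110,0),3)
im,D=ctrl.camera('side'); s=ctrl.place_of('side','lid_knob'); print(s)
E
```

```text
time_s: 10.07
ee_pos: [0.5144, 0.2876, 0.1385]
eef_rot: [-2.493, 0.001, -0.571]
force: [0.4, 0.4, -1.1]
grip_width: 0.0195
[0.257 0.235 1.917 0.77  0.629 0.275]
[0.50810876 0.27790642 0.11193338] [1.51805031e-03 3.92043400e-04 9.99998771e-01]
9 rows of [3.6, 1.29, -1.16, 0.0002, 0.0673, 0.0884] via [[0.556, 0.208, 0.142], [0.577, 0.121, 0.145], [0.575, 0.031, 0.148], [0.551, -0.055, 0.152]]
3 rows of [0.0, -2.13, 2.24, -0.0, 0.0, 0.0] via [[0.574, -0.055, 0.148], [0.597, -0.055, 0.144], [0.62, -0.055, 0.14], [0.643, -0.055, 0.137]]
[{'centre': [221.6, 254.0], 'score': 0.93}, {'centre': [176.9, 306.8], 'score': 0.73}, {'centre': [186.7, 265.7], 'score': 0.47}]
```

```bash
python3 -m inch '[3.6,1.29,-1.16,0.0002,0.0673,0.0884,0,3.6,1.29,-1.16,0.0002,0.0673,0.0884,0,3.6,1.29,-1.16,0.0002,0.0673,0.0884,0,3.6,1.29,-1.16,0.0002,0.0673,0.0884,0,3.6,1.29,-1.16,0.0002,0.0673,0.0884,0,3.6,1.29,-1.16,0.0002,0.0673,0.0884,0,3.6,1.29,-1.16,0.0002,0.0673,0.0884,0,3.6,1.29,-1.16,0.0002,0.0673,0.0884,0,3.6,1.29,-1.16,0.0002,0.0673,0.0884,0,0,0,0,0,0,0,0,0,0,0,0,0,0,0,0,0,0,0,0,0,0]'
python3 - <<'E'
from h import *
print(ctrl.get_obs()['qpos'].round(3)); L=lidnow(); print(L[:3,3],L[:3,2])
T=rows(tool(),lidpose(.6315,-.055,.105,0),4)
c=cam('wrist'); im,D=ctrl.camera('wrist'); np.savez('w4.npz',im=im,D=D,T=c[0]); cv2.imwrite('pics/w4.png',im[:,:,::-1])
W=cloud(c,D); m=(np.hypot(W[...,0]-L[0,3],W[...,1]-L[1,3])<.03)&(W[...,2]>L[2,3]+.042)&(W[...,2]<L[2,3]+.054)
P=W[m]; print(len(P)); A=np.c_[P[:,:2],np.ones(len(P))]; print('knob top',((P.max(0)+P.min(0))/2).round(4))
print(ctrl.spot_in('wrist','cup'), ctrl.place_of('wrist','cup_rim'))
E
```

```text
time_s: 11.68
ee_pos: [0.552, -0.0545, 0.152]
eef_rot: [-2.49, 0.0, -1.569]
force: [0.2, 0.2, -0.6]
grip_width: 0.0193
[-0.234  0.085  2.058  0.385  0.387  1.024]
[ 0.54056387 -0.05447297  0.12544902] [-1.28881570e-03 -3.45189543e-04  9.99999110e-01]
4 rows of [0.02, -1.5, 1.78, -0.0003, 0.0003, 0.0003] via [[0.575, -0.055, 0.147], [0.598, -0.055, 0.142], [0.62, -0.055, 0.137], [0.643, -0.055, 0.132]]
1377
knob top [ 0.5385 -0.0542  0.1735]
[{'bbox': [249.0, 169.3, 87.4, 78.4], 'score': 0.56}] [{'centre': [252.1, 168.3], 'score': 0.89}]
```

View pics/w4.png

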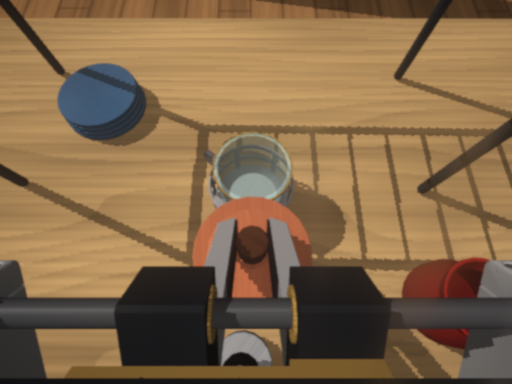

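```bash
python3 - <<'E'
from h import *
im=np.load('w4.npz')['im']; cv2.imwrite('pics/w4c.png',cv2.resize(im[120:270,180:325],(725,750),interpolation=cv2.INTER_CUBIC)[:600,:,::-1])
E
```

```text
(no output)
```

View pics/w4c.png

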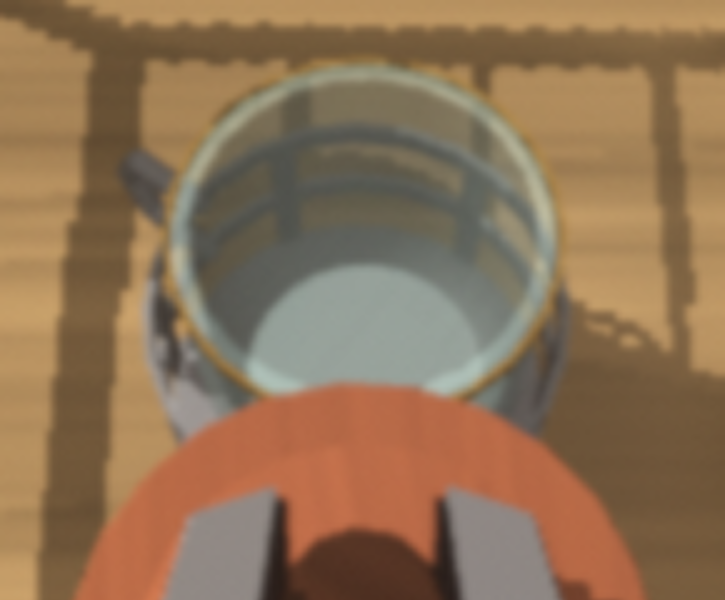

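Rim outer edge in the crop: left 166, right 560, top 60, with the lower gilt arc meeting the lid at about (247,392) and (480,395).

```bash
python3 - <<'E'
from h import *
from scipy.optimize import least_squares
a=np.linspace(0,2*np.pi,721)
def circ(c,p,r=.038): return np.array([proj(c,(p[0]+r*np.cos(t),p[1]+r*np.sin(t),p[2])) for t in a])
z=np.load('w4.npz'); p=ctrl.camera_params('wrist'); c=(z['T'],291.36476,p['cx'],p['cy'])
obs=np.array([180+166/5,180+560/5,120+60/5])-.4; low=np.array([[180+247/5,120+392/5],[180+480/5,120+395/5]])-.4
def res(p):
    q=circ(c,p); e=[q[:,0].min()-obs[0],q[:,0].max()-obs[1],q[:,1].min()-obs[2]]
    return np.array(e+[min(np.hypot(*(q-l).T))*np.sign(l[1]-q[np.argmin(np.hypot(*(q-l).T)),1]) for l in low])
s=least_squares(res,[.633,-.053,.088],diff_step=1e-3); print('free',s.x.round(4),s.fun.round(2))
s=least_squares(lambda p:res([*p,.088]),[.633,-.053],diff_step=1e-3); print('z.088',s.x.round(4),s.fun.round(2))
# same-camera check: knob top at z .1735 vs expected; knob top centre pixel
T=tool(); L=lidnow(); print('lid',L[:3,3]); rows(T,lidpose(*s.x,.105,0),4)
print(ctrl.get_obs()['force'],ctrl.get_obs()['moment'])
E
```

```text
free [ 0.6278 -0.0546  0.095 ] [-0.64  0.76  0.71  0.15  0.64]
z.088 [ 0.6307 -0.0547] [ 0.48 -0.26  2.09  0.78  1.23]
lid [ 0.54051852 -0.05463947  0.12555622]
4 rows of [0.0, -1.48, 1.78, -0.0004, 0.0002, 0.0002] via [[0.575, -0.055, 0.147], [0.597, -0.055, 0.142], [0.62, -0.055, 0.137], [0.642, -0.055, 0.132]]
[-0.71173518  1.36715658 -1.42261954] [-0.00531899  0.47140959 -0.00714231]
```

```bash
python3 -m inch '[0,-1.48,1.78,-0.0004,0.0002,0.0002,0,0,-1.48,1.78,-0.0004,0.0002,0.0002,0,0,-1.48,1.78,-0.0004,0.0002,0.0002,0,0,-1.48,1.78,-0.0004,0.0002,0.0002,0,0,0,0,0,0,0,0,0,0,0,0,0,0,0,0,0,0,0,0,0,0]' 45
cat >> h.py <<'E'
def st(n=5):
    F=[];M=[]
    for i in range(n):
        o=ctrl.get_obs(); F.append(o['force']); M.append(o['moment']); ctrl.camera('scene')
    L=lidnow(); print('t',round(o['time_s'],2),'lid mm',(L[:3,3]*1e3).round(2),'tilt',(L[:2,2]).round(4),'F',np.mean(F,0).round(2),'M',np.mean(M,0).round(3),'sd',np.std(F,0).round(1),np.std(M,0).round(3),'w',round(o['grip_width'],4))
E
python3 - <<'E'
from h import *
st(); print(ctrl.get_obs()['qpos'].round(3))
rows(tool(),lidpose(.631,-.055,.0925,0),2)
c=cam('scene'); im,D=ctrl.camera('scene'); cv2.imwrite('pics/s5.png',cv2.resize(im[190:310,190:350],(800,600),interpolation=cv2.INTER_CUBIC)[:,:,::-1])
E
```

```text
time_s: 12.7
ee_pos: [0.6416, -0.0551, 0.1318]
eef_rot: [-2.491, -0.0, -1.572]
force: [-0.2, -0.0, -1.9]
grip_width: 0.019
t 12.9 lid mm [630.52 -55.22 105.22] tilt [-0.0005  0.    ] F [ 0.02 -0.09 -1.02] M [0.038 0.412 0.023] sd [0.4 0.6 0.6] [0.028 0.02  0.028] w 0.0192
[-0.191  0.305  1.844  0.322  0.369  1.118]
2 rows of [-0.01, 0.37, 0.52, -0.0002, -0.0004, -0.0005] via [[0.642, -0.055, 0.129], [0.642, -0.055, 0.125], [0.642, -0.055, 0.122], [0.642, -0.055, 0.119]]
```

View pics/s5.png

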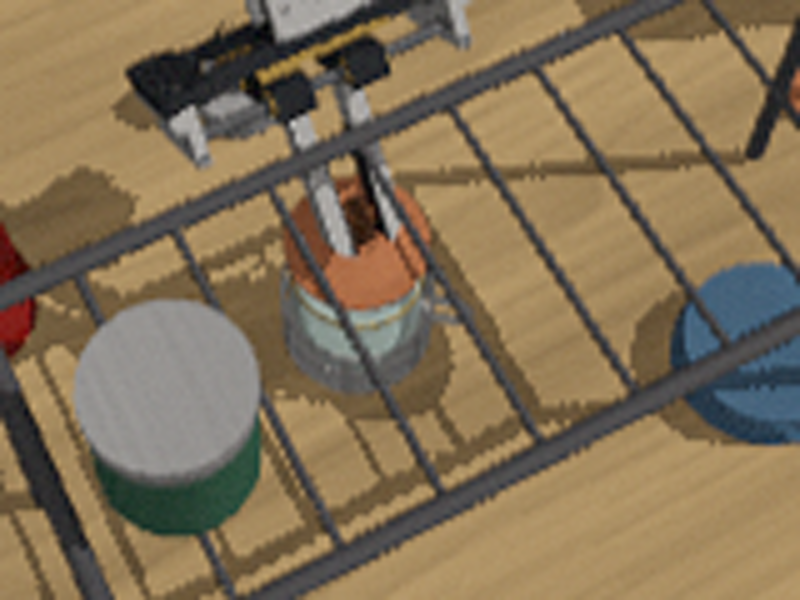

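```bash
python3 -m inch '[-0.01,0.37,0.52,0,0,0,0,-0.01,0.25,0.34,0,0,0,0,0,0.06,0.08,0,0,0,0,0,0.06,0.08,0,0,0,0,0,0,0,0,0,0,0,0,0,0,0,0,0,0]'
python3 -c "
from h import *
st()"
```

```text
time_s: 13.75
ee_pos: [0.6424, -0.055, 0.119]
eef_rot: [-2.491, -0.0, -1.572]
force: [-0.2, 0.4, -2.2]
grip_width: 0.0189
t 13.95 lid mm [630.92 -54.98  92.47] tilt [-0.0003  0.0001] F [ 0.16  0.17 -1.44] M [ 0.037  0.418 -0.006] sd [0.2 0.4 0.5] [0.007 0.02  0.014] w 0.0186
```

```bash
python3 -m inch '[0,0.06,0.08,0,0,0,0,0,0.06,0.08,0,0,0,0,0,0.06,0.08,0,0,0,0,0,0.06,0.08,0,0,0,0,0,0,0,0,0,0,0,0,0,0,0,0,0,0]'
python3 -c "
from h import *
st()"
python3 -m inch '[0,0.03,0.04,0,0,0,0,0,0.03,0.04,0,0,0,0,0,0,0,0,0,0,0]'
python3 -c "
from h import *
st()"
```

```text
time_s: 14.75
ee_pos: [0.6424, -0.055, 0.1149]
eef_rot: [-2.492, -0.0, -1.572]
force: [1.1, -1.2, -1.0]
grip_width: 0.0189
t 14.95 lid mm [630.9  -54.95  88.41] tilt [-0.0001 -0.    ] F [ 0.32 -0.22 -0.81] M [ 0.041  0.45  -0.01 ] sd [0.5 0.6 0.2] [0.014 0.016 0.029] w 0.0193
time_s: 15.38
ee_pos: [0.6424, -0.055, 0.1138]
eef_rot: [-2.492, 0.0, -1.572]
force: [-0.6, -0.5, -1.1]
grip_width: 0.019
t 15.57 lid mm [630.92 -54.97  87.38] tilt [-0.0001 -0.    ] F [ 0.55  0.05 -1.21] M [ 0.035  0.434 -0.017] sd [0.8 0.3 0.5] [0.016 0.027 0.016] w 0.0189
```

```bash
for i in 1; do python3 -m inch '[0,0.03,0.04,0,0,0,0,0,0.03,0.04,0,0,0,0,0,0,0,0,0,0,0]' >/dev/null; done
python3 -c "
from h import *
st(4)"
python3 -m inch '[0,0.03,0.04,0,0,0,0,0,0.03,0.04,0,0,0,0,0,0,0,0,0,0,0]' >/dev/null
python3 -c "
from h import *
st(4)"
```

```text
t 16.15 lid mm [630.94 -54.94  86.4 ] tilt [-0.0002  0.    ] F [ 0.46 -0.51 -1.18] M [0.015 0.385 0.004] sd [0.1 0.4 0.3] [0.024 0.01  0.014] w 0.0191
t 16.73 lid mm [630.93 -54.95  85.37] tilt [-0.0001 -0.    ] F [-0.2   0.47 -1.74] M [ 0.023  0.403 -0.015] sd [0.5 0.3 0.7] [0.024 0.03  0.025] w 0.0189
```

No contact yet at 85.4 mm, 2.6 mm below the rim, so the plug looks to be entering. I'll keep going in 1 mm steps.

```bash
python3 -m inch '[0,0.03,0.04,0,0,0,0,0,0.03,0.04,0,0,0,0,0,0.03,0.04,0,0,0,0,0,0,0,0,0,0,0]' >/dev/null
python3 -c "
from h import *
st(4)"
python3 -m inch '[0,0.03,0.04,0,0,0,0,0,0.03,0.04,0,0,0,0,0,0,0,0,0,0,0]' >/dev/null
python3 -c "
from h import *
st(4)"
```

```text
t 17.43 lid mm [630.93 -54.94  83.87] tilt [-0.0001 -0.0001] F [ 0.12  0.06 -1.48] M [0.041 0.395 0.005] sd [0.3 0.3 0.4] [0.014 0.029 0.035] w 0.0189
t 18.0 lid mm [630.96 -54.93  82.88] tilt [-0.0002 -0.    ] F [-0.09 -0.16 -1.6 ] M [0.012 0.422 0.031] sd [0.3 0.3 0.4] [0.028 0.028 0.026] w 0.0193
```

```bash
python3 -m inch '[0,0.03,0.04,0,0,0,0,0,0.03,0.04,0,0,0,0,0,0,0,0,0,0,0]' >/dev/null
python3 -c "
from h import *
st(4)"
python3 -m inch '[0,0.03,0.04,0,0,0,0,0,0.03,0.04,0,0,0,0,0,0,0,0,0,0,0]' >/dev/null
python3 -c "
from h import *
st(4)"
```

```text
t 18.57 lid mm [630.94 -54.95  81.87] tilt [-0.0001 -0.    ] F [ 0.29  0.14 -1.3 ] M [-0.003  0.424  0.003] sd [0.4 0.3 0.2] [0.014 0.016 0.022] w 0.0189
t 19.15 lid mm [631.02 -54.98  80.96] tilt [-0.0003  0.    ] F [-0.3   0.17  0.28] M [0.023 0.321 0.024] sd [0.7 0.2 0.5] [0.03  0.015 0.029] w 0.0189
```

Contact at z ≈ 81.0 mm with about 1.7 N, which is the home height. I'll add a slight extra press and check with a picture.

```bash
python3 -m inch '[0,0.02,0.03,0,0,0,0,0,0,0,0,0,0,0,0,0,0,0,0,0,0]' >/dev/null
python3 - <<'E'
from h import *
st(4)
c=cam('scene'); im,D=ctrl.camera('scene'); cs=ctrl.camera('side')[0]
a=cv2.resize(im[210:290,220:320],(750,600),interpolation=cv2.INTER_CUBIC)
b=cv2.resize(cs[150:210,205:280],(750,600),interpolation=cv2.INTER_CUBIC)
cv2.imwrite('pics/s6.png',cv2.resize(np.hstack([a,b]),(800,320))[:,:,::-1])
E
```

```text
t 19.73 lid mm [631.24 -55.04  80.89] tilt [-0.0009  0.0001] F [-1.2   0.33  4.91] M [ 0.124 -0.125  0.057] sd [0.6 0.8 0.8] [0.033 0.054 0.022] w 0.0189
```

View pics/s6.png

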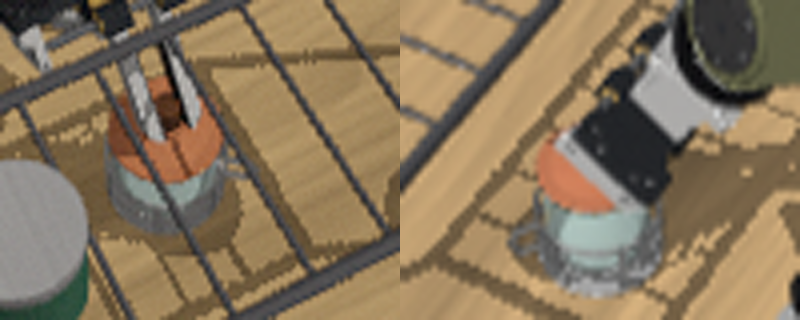

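Lid is home, level and centred on the glass. I'll ease the press slightly, then open and back out along the fingers.

```bash
python3 -m inch '[0,-0.01,-0.02,0,0,0,0,0,0,0,0,0,0,0,0,0,0,0,0,0,0.3,0,0,0,0,0,0,0.4,0,0,0,0,0,0,0.5,0,0,0,0,0,0,0.5,0,0,0,0,0,0,0.5]'
python3 -m inch '[0,0,-1,0,0,0,0.5,0,0,-2,0,0,0,0.5,0,0,-3,0,0,0,0.5,0,0,-3,0,0,0,0.5,0,0,-3,0,0,0,0.5,0,0,0,0,0,0,0.5,0,0,0,0,0,0,0.5]'
python3 - <<'E'
from h import *
c=cam('wrist'); im,D=ctrl.camera('wrist'); W=cloud(c,D); cv2.imwrite('pics/w7.png',im[:,:,::-1])
m=(np.hypot(W[...,0]-.631,W[...,1]+.055)<.02)&(W[...,2]>.118)&(W[...,2]<.14); P=W[m]; print('knob top',len(P),((P.max(0)+P.min(0))/2).round(4),np.median(P[:,2]))
d=np.hypot(W[...,0]-.631,W[...,1]+.055); m=(d>.03)&(d<.038)&(W[...,2]>.085)&(W[...,2]<.105); P=W[m]; A=np.c_[P[:,:2]-[.631,-.055],np.ones(len(P))]; print('dome plane (slope x,y,z)',len(P),np.linalg.lstsq(A,P[:,2],rcond=None)[0].round(4))
for n in ['scene','side']:
    c=cam(n); ctrl.camera(n)
    for l,p in [('cezve',(.503,-.26)),('tamper',(.447,-.045)),('canister',(.582,-.479))]:
        r=ctrl.place_of(n,l)
        if r: print(n,l,r[0]['centre'])
o=ctrl.get_obs(); print(o['force'].round(2),o['qpos'].round(2),o['time_s'])
E
```

```text
time_s: 20.75
ee_pos: [0.6424, -0.055, 0.1072]
eef_rot: [-2.492, 0.0, -1.572]
force: [-0.2, -0.6, -0.2]
grip_width: 0.0468
time_s: 21.62
ee_pos: [0.5698, -0.0549, 0.2024]
eef_rot: [-2.492, -0.0, -1.572]
force: [-0.1, -0.3, -0.1]
grip_width: 0.0468
knob top 357 [ 0.6302 -0.0545  0.1255] 0.130440810776418
dome plane (slope x,y,z) 1349 [ 0.0009 -0.0002  0.0938]
scene cezve [183.3, 251.6]
scene tamper [238.5, 207.6]
scene canister [121.4, 305.7]
side cezve [292.6, 172.2]
side tamper [283.6, 217.1]
side canister [297.7, 132.3]
[ 0.62 -0.41  0.43] [-0.22  0.05  1.96  0.28  0.51  1.15] 22.075
```

View pics/w7.png

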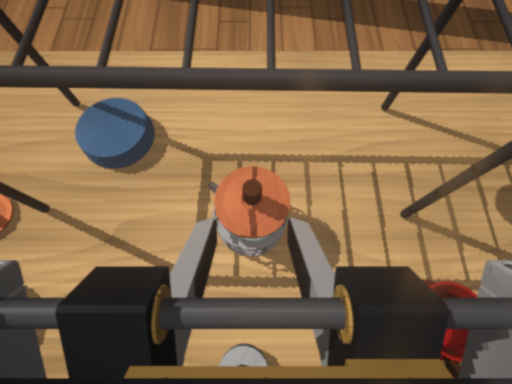

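The lid sits level on the cup at (252,205): slope below 0.001, knob top about 130 mm (129 expected). The robot is clear and the bystanders haven't moved. Handing in.

```bash
python3 -c "
from station import ctrl
print(ctrl.hand_in())"
```

```text
the job is handed in; nothing more can be done
None
```

The copper lid is on the glass cup, released and level, and the job is handed in at about 22 s of the 64 s allowed. No verdict came back.

- **Which lid:** I took the largest of the three look-alikes. Its knob was 20 mm across with its top near 49 mm; the other two had smaller knobs and flanges.
- **Pick-up:** The first descent stopped short because the wrist reached its singularity, and the fingers closed on air above the knob. I turned the tool further left and gripped the knob on the second try.
- **Placing:** With the gripper tilted about 37° to stay in front of the shelf bar, I lowered the lid in small steps. The plug entered the mouth at the first estimate, so no search was needed. It met the rim at 81 mm, the home height. My small extra press brought the force to about 6 N, and I eased off before opening.

**Last checks:**
- **Lid:** The visible lid surface slopes less than 0.001, and the knob top reads about 130 mm against 129 expected.
- **Other things:** The cezve, tamper and canister were found within about 4 pixels of their first places, which is about the detectors' own error. I did not re-measure the spoon or the cup's position. The arm stayed well away from the spoon after leaving its start position.
- **Robot:** The gripper is open and clear, and the force reading is near zero.
- **Disagreement:** Fits of the glass rim with its height left free put it 5 to 7 mm too high. I used the stated 88 mm, and the contact height agreed with it.

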